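Turn the solder batch copper side up

TASK

Empty the carousel so that every circuit board on it lies ready for soldering, green copper face up, turning the carousel to bring each board to the opening in its wire guard. Boards already green face up go flat and separately onto the wooden block; the one lying white face up goes into the blue flipper pocket, is swung over so that it drops face-down fully into the grey nest, and stays there while you swing the flipper back fully open. Leave everything else on the bench where it is.

Things in the scene. Friction and masses are not known exactly. Their poses are not given: they have to be found in the camera images.
- board1: Circuit board 60 (x) x 50 (y) x 4 mm: components on the white face, solder dots on the green. Four brass standoffs 8 mm thick at the corners stick out 10 mm from both faces, beyond the components (24 mm overall). About 60 g. Origin at its centre, 12 mm above what it stands on either way up; +z points out of the white face. Starts in a carousel bay, any yaw; may be absent.
- board2: Circuit board 60 (x) x 50 (y) x 4 mm: components on the white face, solder dots on the green. Four brass standoffs 8 mm thick at the corners stick out 10 mm from both faces, beyond the components (24 mm overall). About 60 g. Origin at its centre, 12 mm above what it stands on either way up; +z points out of the white face. Starts in a carousel bay, any yaw; may be absent.
- board3: Circuit board 60 (x) x 50 (y) x 4 mm: components on the white face, solder dots on the green. Four brass standoffs 8 mm thick at the corners stick out 10 mm from both faces, beyond the components (24 mm overall). About 60 g. Origin at its centre, 12 mm above what it stands on either way up; +z points out of the white face. Starts in a carousel bay, any yaw; may be absent.
- board4: Circuit board 60 (x) x 50 (y) x 4 mm: components on the white face, solder dots on the green. Four brass standoffs 8 mm thick at the corners stick out 10 mm from both faces, beyond the components (24 mm overall). About 60 g. Origin at its centre, 12 mm above what it stands on either way up; +z points out of the white face. Starts in a carousel bay, any yaw; may be absent.
- board5: Circuit board 60 (x) x 50 (y) x 4 mm: components on the white face, solder dots on the green. Four brass standoffs 8 mm thick at the corners stick out 10 mm from both faces, beyond the components (24 mm overall). About 60 g. Origin at its centre, 12 mm above what it stands on either way up; +z points out of the white face. Starts in a carousel bay, any yaw; may be absent.
- carousel_base: Fixed grey foot, 372 mm across, with wire guard on legs. Origin on the turning axis at the table; -x points out through the guard's opening (red mark), roughly at the robot. Its 7 mm wires, 88 mm above the table and 70 to 191 mm from the axis, cover all that is over 75 degrees either side of the opening, so a board lifts out only when its bay is at the opening.
- deck: Turning black deck, 356 mm across, top 30 mm above the table; origin on the axis, 14 mm above the table, z up. Bays (flush grey discs, 86 mm) centred 90 mm from the axis at 0, 72, .. 288 degrees from +x. Orange upright posts, 12 mm thick, 33 mm tall, 168 mm from the axis at 36, 108, .. 324 degrees, to push or pinch; they pass under the guard. Turns freely, 0.12 N m friction, stays put.
- flip_hinge (a point): Middle of the fixed flipper's hinge axis, 47 mm above the table; the hinge runs along its x, z is up; the blue pocket plate lies to its -y when open, the grey nest to its +y.
- flip (a joint): Angle of the blue pocket plate: 0 = open, pocket facing up; 3.14 = swung fully over the nest. Stays where left (friction 0.16 N m).
- pocket (a point): Centre of the floor of the blue plate's pocket, 42 mm from the hinge, 34 mm above the table when open. A board seats with its x along the hinge, 2 mm play, between walls 12 mm high (23 mm at the hinge side); middle 25 mm of both x sides open for fingers. The board stays in until the plate is 15 to 35 degrees past upright, then tips into the nest by itself.
- nest (a point): Centre of the nest's floor, 42 mm beyond the hinge, 34 mm above the table; sloping guides 12 mm high around a 60 (x) x 50 (y) mm board, open for fingers in the middle of both x sides.
- flip_peg (a point): Middle of the free length of the plate's red round handle peg, 10 mm thick, 62 mm long, parallel to the hinge and 78 mm from it, at the plate's -x side, 47 mm above the table when the plate is open; follows a half circle about the hinge.
- wood_block: Fixed wooden soldering block, 120 (x) x 270 (y) x 20 mm; origin at the centre of its underside.
- cutters: Bystander: red-handled wire cutters; leave in place.
- solder_reel: Bystander: reel, 60 mm across, 40 mm high; leave in place.
- screwdriver: Bystander: screwdriver; leave in place.
- flux_jar: Bystander: small jar, 44 mm across, 55 mm high; leave in place.
- multimeter: Bystander: yellow multimeter, 130 x 75 x 35 mm; leave in place.
- parts_tray: Bystander: blue divided tray, 100 x 160 x 30 mm; leave in place.
Mind the look-alikes: they are no part of the job. Leave any black or red look-alike of the board2 alone.

How it is judged:
By the outcome, as a careful person would: the job done as asked, in the order asked, and still so for the second after the job is handed in, with the robot touching nothing.
Of board1, board2 only 1 to 1 are there at a start; the rules pass over those that are not, and their reading is None.
Of board3, board4, board5 only 1 to 3 are there at a start; the rules pass over those that are not, and their reading is None.
At some moment in a run one of board3, board4, board5 may be knocked a few centimetres aside while the robot is not near it.
It also fails if it takes over 210 s, if anything falls off the work surface, if the arm or the gripper's body presses on something with over 40 N, if the wrist force passes 120 N, or if a joint passes its speed limit or range.

ROBOT

A 6-joint arm with a two-finger parallel gripper is mounted at the origin on the work surface. World frame = base frame: x ahead of the robot, y to its left, z up, the work surface at z = 0. Lengths are in m, angles in degrees, forces in N, time in s.
With the tool pointing down it reaches from about 0.35 to 0.85 m from the base axis. Payload 8.1 kg.
Tool frame: the origin (TCP) lies between the finger pads; the fingertips stand 25 mm ahead of it and the grasp point (between the pads) lies 6 mm ahead of it (r.tip_reach is the z of the fingertips in the tool frame, in m); z points along the fingers, y is the direction in which the jaws open and shut (so a half turn about z gives the same grasp; the last joint's range is limited). The gripper opens to 93 mm and grips with 3 to 60 N. Pads are 15 mm wide; open, the fingers measure 128 mm over their backs; the gripper's body (75 mm by 188 mm) begins 65 mm behind the grasp point.
Start: joints at [-70.21, 7.471, 85.268, -0, 87.261, -4.893], TCP at [0.251, -0.545, 0.244] pointing down, gripper open.
Joint ranges: [-169.43, 169.43], [-51.17, 129.36], [1.28, 143.12], [-76.62, 256.62], [0, 156.53], [-152.29, 152.29]. Speed limits (degrees/s): [136.94, 136.94, 159.86, 180, 180, 180].

INTERFACE

Orientations are given as [roll, pitch, yaw] about the fixed x, y, z axes, in that order (R = Rz(yaw) Ry(pitch) Rx(roll)).
In Python, from workcell import r, effector, inverse_kinematics, snapshot gives the robot as it stands. The module is installed in compiled form; this text tells all that it offers. Calls block until the motion is done:
- r.goto(position, orientation): joint-space move of the TCP to a pose.
- r.movel(position, speed=0.15, rot=None, threshold=None): straight line of the TCP; rot=None keeps the orientation; speed is the mean speed in m/s. With threshold (N) it stops when the force on the tool has changed by that much, and returns True; else False.
- r.set_joints(angles): joint-space move.
- effector.open_jaws() and effector.clamp(strength=None): open the fingers fully, or close them until they stop; strength is the grip in N (None keeps the last).
- r.pause(seconds).
- inverse_kinematics(position, orientation): joint angles nearest the present ones, or None.
- r.get_obs(): the state.
- snapshot(name): name is "scene" or "top" or "wrist"; returns a dict with "img" (384x512x3 uint8, blue, green, red), "fx", "fy", "cx", "cy" (pixels), "dist_coeffs" ([k1, k2, p1, p2, k3] as OpenCV has them; the pictures are not rectified), "extrinsics" (4x4, takes a point from camera to world coordinates); the wrist camera has in their place "tool_from_camera" (4x4, takes a point from camera to tool coordinates, whose origin is the TCP and whose axes are the flange's). Camera axes: x right, y up, looking along -z (the intrinsics and any distortion apply to the point x, -y, -z); pixel columns grow to the right and rows downward; lengths in m; the calibration is good to about 2 mm. A picture is of the moment at which its call begins: read the wrist's pose just before it. There is no depth.
A pose or a line that the arm cannot do raises r.PlanningError and nothing moves.
- r.sign_off(): hands the job in, once; it reports no verdict.
The state is a dict: "clock": time; "joints": joint angles; "joint_velocities": joint speeds; "effort": joint torques, N m; "position": TCP position; "tcp_rot": TCP orientation; "contact_force": force on the tool from outside, world axes, zero at the start; "torque": the same for the moment, N m; "gripper_width": opening from 0.0 (shut) to 1.0 (fully open).
Only numpy, scipy, OpenCV 4.12 (cv2) and the standard library are available. Lean on these libraries where they do the work, as an engineer would, in place of code of your own. Each camera call takes 0.05 s, during which the arm holds its last target. There are 200 camera calls.

## Working session

There is one attempt and no reset: what is moved stays moved. The work goes in short steps, each a Python script; the robot and the scene stay as the last script left them, time stands still between calls to the robot, and variables do not carry over. Pictures are saved under pics/ and viewed, about 12 in all and at most 16, crops included, and the job is handed in when it is done.

```bash
ls; mkdir -p pics
python3 - <<'E'
from workcell import r, snapshot
import cv2, numpy as np
for n in ("scene","top"):
    s=snapshot(n); cv2.imwrite(f"pics/{n}0.png",s["img"])
    print(n,s["fx"],s["fy"],s["cx"],s["cy"],s["dist_coeffs"],np.round(s["extrinsics"],4).tolist())
a,b=[cv2.imread(f"pics/{n}0.png") for n in("scene","top")]
print(r.get_obs())
E
```

```text
pics
scene 495.5332656413577 495.5332656413577 251.2837687303801 185.90490679017475 [-0.0324661  0.         0.         0.         0.       ] [[-0.1072, -0.7934, 0.5992, 1.3818], [0.9942, -0.0866, 0.0632, 0.1058], [0.0018, 0.6025, 0.7981, 1.1582], [0.0, 0.0, 0.0, 1.0]]
top 377.63041044641903 377.63041044641903 255.9436522569207 195.55632546317824 [0.01674671 0.         0.         0.         0.        ] [[0.0062, 0.9848, -0.1735, 0.3513], [-1.0, 0.0053, -0.0054, 0.0137], [-0.0044, 0.1735, 0.9848, 1.0929], [0.0, 0.0, 0.0, 1.0]]
{'clock': 0.1, 'joints': array([-7.02123144e+01,  7.51210172e+00,  8.53211773e+01, -2.65029140e-04,
        8.72628485e+01, -4.89367181e+00]), 'joint_velocities': array([ 0.01347491, -0.18622478, -0.10389605,  0.00780902,  0.00143801,
       -0.02606852]), 'effort': array([ 1.39018885e-03, -5.61338997e+01, -4.93098271e+01,  7.70396227e-02,
        2.90601910e-02, -9.88601687e-05]), 'position': array([ 0.25039682, -0.54473843,  0.24269641]), 'tcp_rot': array([-1.79904200e+02, -7.93658974e-03,  2.46813637e+01]), 'contact_force': array([ 0.48943208, -0.07499415,  0.05030831]), 'torque': array([-0.02333243,  0.03499328, -0.00428741]), 'gripper_width': 0.9948932954014662}
```

View pics/top0.png

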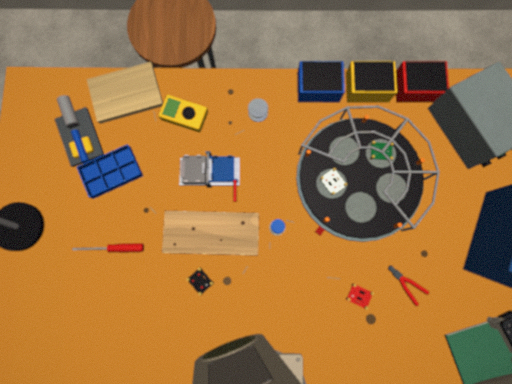

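View pics/scene0.png

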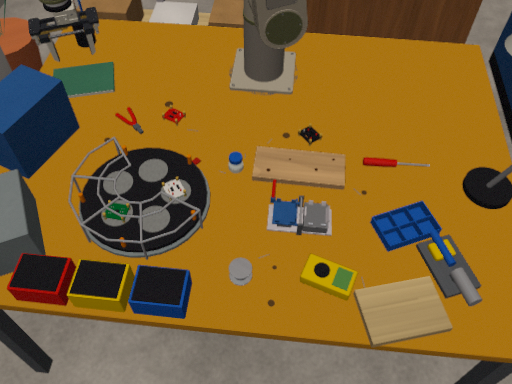

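```bash
cat > h.py <<'E'
import cv2, numpy as np
from workcell import r, effector, inverse_kinematics, snapshot
from scipy.spatial.transform import Rotation as Rn
def shot(name, save=None):
    o=r.get_obs() if name=="wrist" else None
    s=snapshot(name)
    if name=="wrist":
        T=np.eye(4); T[:3,:3]=Rn.from_euler('xyz',o["tcp_rot"],degrees=True).as_matrix(); T[:3,3]=o["position"]
        s["extrinsics"]=T@np.array(s["tool_from_camera"])
    if save: cv2.imwrite(f"pics/{save}.png",s["img"])
    return s
def cam(s):
    K=np.array([[s["fx"],0,s["cx"]],[0,s["fy"],s["cy"]],[0,0,1]]); return K,np.array(s["dist_coeffs"],float),np.array(s["extrinsics"])
def toplane(s,uv,z):
    K,d,E=cam(s); p=cv2.undistortPoints(np.array(uv,float).reshape(-1,1,2),K,d).reshape(-1,2)
    v=np.c_[p[:,0],-p[:,1],-np.ones(len(p))]@E[:3,:3].T; c=E[:3,3]
    return c+v*((z-c[2])/v[:,2])[:,None]
def proj(s,P):
    K,d,E=cam(s); q=(np.array(P,float).reshape(-1,3)-E[:3,3])@E[:3,:3]; q=q*[1,-1,-1]
    return cv2.projectPoints(q,np.zeros(3),np.zeros(3),K,d)[0].reshape(-1,2)
E
python3 - <<'E'
from h import *
t=cv2.imread("pics/top0.png")
a=cv2.resize(t[95:250,285:445],None,fx=3.4,fy=3.4,interpolation=cv2.INTER_CUBIC)
b=cv2.resize(t[140:265,155:265],None,fx=2.3,fy=2.3,interpolation=cv2.INTER_CUBIC)
h=max(a.shape[0],b.shape[0]); z=np.zeros((h,a.shape[1]+b.shape[1],3),np.uint8); z[:a.shape[0],:a.shape[1]]=a; z[:b.shape[0],a.shape[1]:]=b
cv2.imwrite("pics/crop1.png",z); print(z.shape)
s=shot("top")
print("blockcorners",toplane(s,[(164,211),(259,213),(258,255),(164,253)],.02).round(3).tolist())
hsv=cv2.cvtColor(t,cv2.COLOR_BGR2HSV)
def blobs(lo,hi,roi,z,amin=6):
    m=cv2.inRange(hsv,lo,hi); k=np.zeros_like(m); x0,y0,x1,y1=roi; k[y0:y1,x0:x1]=m[y0:y1,x0:x1]
    n,_,st,ce=cv2.connectedComponentsWithStats(k)
    for i in range(1,n):
        if st[i,4]>=amin: print(st[i].tolist(),ce[i].round(1),toplane(s,ce[i],z)[0].round(4))
car=(290,100,445,245)
print("deck black");blobs((0,0,0),(180,255,60),car,.03,200)
print("orange posts");
print("red mark/peg");blobs((0,170,80),(4,255,255),(220,160,330,245),.03)
print("blue");blobs((100,120,50),(125,255,255),(170,140,250,200),.05)
print("green");blobs((45,80,40),(85,255,255),car,.044)
print("white");blobs((0,0,190),(180,60,255),car,.044)
E
```

```text
(527, 797, 3)
blockcorners [[0.494, 0.283, 0.02], [0.49, 0.01, 0.02], [0.371, 0.013, 0.02], [0.375, 0.277, 0.02]]
deck black
[429, 100, 16, 32, 287] [439.  111.8] [ 0.7927 -0.5195  0.03  ]
[354, 119, 42, 18, 343] [373.7 126.6] [ 0.7464 -0.3256  0.03  ]
[310, 120, 42, 32, 582] [331.  134.7] [ 0.7212 -0.1997  0.03  ]
[395, 134, 26, 36, 317] [408.3 151.8] [ 0.67   -0.4223  0.03  ]
[301, 149, 104, 89, 4097] [348.3 196.4] [ 0.5377 -0.2437  0.03  ]
[398, 174, 26, 43, 555] [412.2 194.7] [ 0.5436 -0.4252  0.03  ]
orange posts
red mark/peg
[234, 182, 2, 19, 35] [234.5 191.7] [0.5495 0.081  0.03  ]
[317, 227, 6, 7, 28] [319.4 230.4] [ 0.4403 -0.1594  0.03  ]
blue
[210, 156, 24, 25, 491] [222.3 168.5] [0.6127 0.1155 0.05  ]
green
[372, 142, 14, 7, 59] [379.1 145. ] [ 0.6857 -0.334   0.044 ]
[385, 146, 7, 11, 52] [388.8 150.9] [ 0.6682 -0.3609  0.044 ]
[371, 149, 15, 11, 87] [377.5 154.6] [ 0.6572 -0.3282  0.044 ]
white
[322, 170, 23, 23, 329] [333.1 181.1] [ 0.5789 -0.1991  0.044 ]
```

View pics/crop1.png

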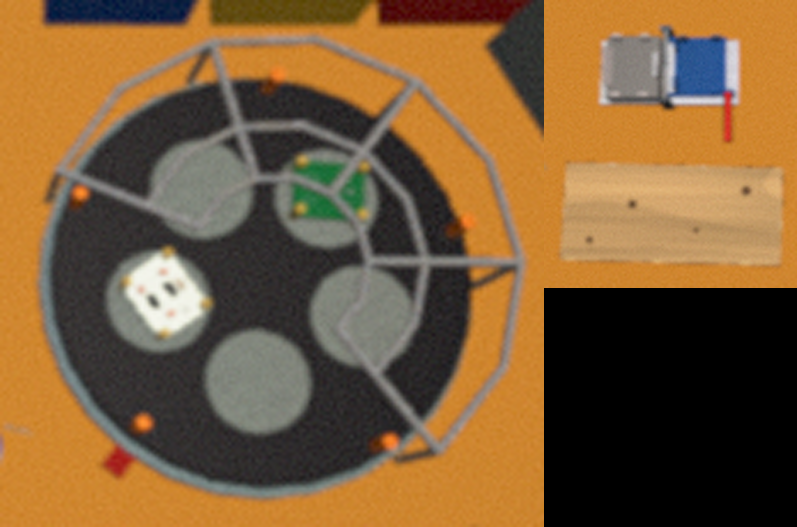

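Run:
```python
from h import *
from scipy.optimize import least_squares
s=shot("top"); f=lambda L:[(285+x/3.4,95+y/3.4) for x,y in L]
B=toplane(s,f([(202,190),(327,198),(363,316),(259,381),(158,300)]),.03)
q=least_squares(lambda p:np.hypot(B[:,0]-p[0],B[:,1]-p[1])-.09,[.59,-.28]).x
d=B[:,:2]-q; print("axis",q.round(4),"radius",np.hypot(*d.T).round(4),"ang",np.degrees(np.arctan2(d[:,1],d[:,0])).round(1))
P=toplane(s,f([(143,423),(80,194),(278,76),(466,223),(389,441)]),.060)[:,:2]-q
print("posts r",np.hypot(*P.T).round(3),"ang",np.degrees(np.arctan2(P[:,1],P[:,0])).round(1))
m=toplane(s,[(319.4,230.4)],.02)[0,:2]-q; print("mark",np.hypot(*m),np.degrees(np.arctan2(m[1],m[0])))
c=toplane(s,[(222.3,168.5)],.045)[0]; print("pocket approx",c)
print("peg",toplane(s,[(234.5,182),(234.5,191.7),(234.5,201)],.05).round(4).tolist())
# look at pocket+nest with wrist
r.goto([c[0]-.05,c[1]+.04,.30],[180,0,0]); print(r.get_obs()["clock"])
w=shot("wrist","w_flip"); print(np.round(w["tool_from_camera"],4).tolist(),w["fx"],w["dist_coeffs"])
```

```text
axis [ 0.5965 -0.2851] radius [0.0894 0.0903 0.0899 0.0896 0.0905] ang [  32.3  -40.3 -112.   176.2  103.3]
posts r [0.169 0.168 0.167 0.166 0.167] ang [ 139.7   68.2   -4.3  -76.4 -148.3]
mark 0.1989868407867779 141.3975129693135
pocket approx [0.61385632 0.11590757 0.045     ]
peg [[0.5736, 0.0801, 0.05], [0.5458, 0.0797, 0.05], [0.5193, 0.0793, 0.05]]
2.9167
[[0.0008, 0.9704, 0.2417, 0.0668], [1.0, -0.0009, 0.0005, -0.0004], [0.0007, 0.2417, -0.9704, -0.1414], [0.0, 0.0, 0.0, 1.0]] 292.5018740608661 [-0.07339289  0.          0.          0.          0.        ]
```

View pics/w_flip.png

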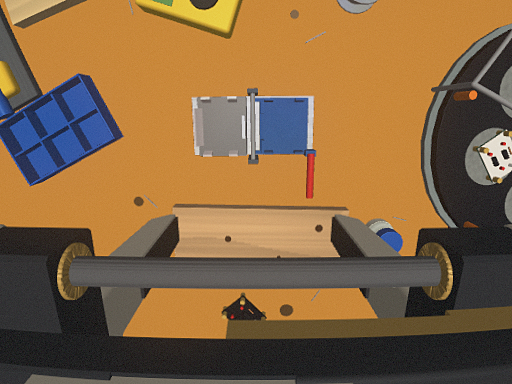

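Run:
```python
from h import *
r.goto([.545,.135,.20],[180,0,0]); r.pause(.3); w=shot("wrist","w_flip2")
i=w["img"]; p=proj(w,[(.614,.135,.04)])[0]; print(p)
x0,y0=int(max(p[0]-160,0)),int(max(p[1]-110,0)); x0=min(x0,192)
c=cv2.resize(i[y0:y0+220,x0:x0+320],None,fx=2.5,fy=2.5,interpolation=cv2.INTER_CUBIC); cv2.imwrite("pics/c2.png",c); print(x0,y0,c.shape)
import pickle; s=dict(w); pickle.dump(s,open("wf.pkl","wb"))
```

```text
[255.63468084 115.39354843]
95 5 (550, 800, 3)
```

View pics/c2.png

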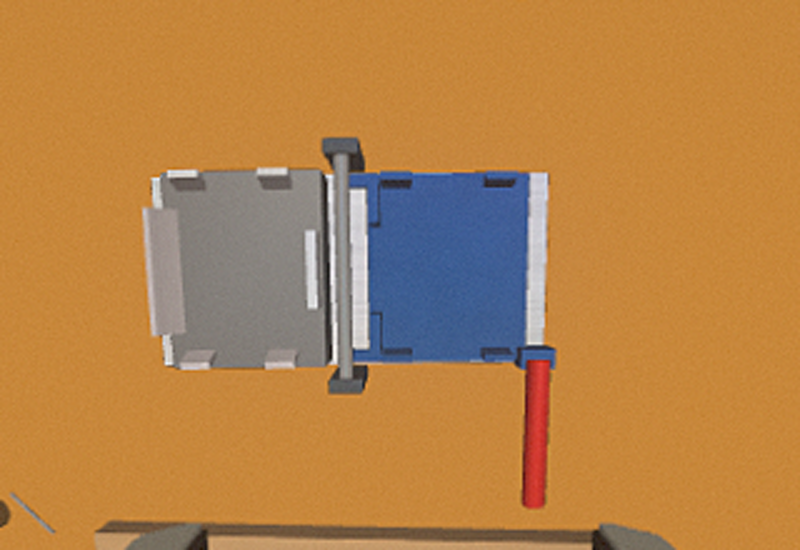

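Run:
```python
from h import *; import pickle
w=pickle.load(open("wf.pkl","rb")); f=lambda L:[(95+x/2.5,5+y/2.5) for x,y in L]
P=lambda n,L,z:print(n,(toplane(w,f(L),z)[:,:2]*1000).round(1).tolist())
P("hinge",[(342,160),(346,370)],.047)
P("hinge post outer ends",[(341,138),(347,393)],.052)
P("peg ends",[(537,362),(534,506)],.047)
P("pocket wall feet",[(397,188),(397,348),(500,187),(498,349)],.034)
P("pocket wall tops",[(397,180),(397,355),(500,180),(498,356)],.046)
P("plate edges",[(450,172),(450,361)],.034)
P("nest guide feet",[(188,189),(197,350),(275,189),(280,350)],.034)
P("nest plate edges",[(230,170),(230,367)],.034)
P("nest y feet",[(184,270),(306,270)],.034)
hsv=cv2.cvtColor(w["img"],cv2.COLOR_BGR2HSV)
m=cv2.inRange(hsv,(0,150,80),(5,255,255)); print("peg rect",cv2.minAreaRect(max(cv2.findContours(m,0,2)[0],key=cv2.contourArea)))
m=cv2.inRange(hsv,(100,120,50),(125,255,255)); c=max(cv2.findContours(m,0,2)[0],key=cv2.contourArea);print("blue",cv2.minAreaRect(c))
```

```text
hinge [[657.8, 158.0], [576.7, 157.5]]
hinge post outer ends [[665.0, 157.9], [568.0, 156.9]]
peg ends [[580.1, 79.9], [518.9, 78.5]]
pocket wall feet [[648.9, 136.9], [584.4, 136.9], [649.5, 95.3], [584.1, 94.3]]
pocket wall tops [[650.5, 136.9], [582.6, 136.8], [650.6, 96.9], [582.3, 95.8]]
plate edges [[655.1, 115.6], [578.9, 114.4]]
nest guide feet [[649.1, 221.8], [583.7, 221.7], [648.7, 186.3], [583.6, 186.3]]
nest plate edges [[656.3, 204.3], [576.4, 207.9]]
nest y feet [[616.8, 225.2], [616.5, 174.4]]
peg rect ((308.9086608886719, 177.9712677001953), (9.023191452026367, 58.190372467041016), 1.5074357986450195)
blue ((270.5, 111.0), (74.0, 71.0), 90.0)
```

```bash
cat >> h.py <<'E'
AX=np.array([.5965,-.2851]); OPEN=141.4
def pol(a,z,rad=.168): a=np.radians(a); return [AX[0]+rad*np.cos(a),AX[1]+rad*np.sin(a),z]
def push(a0,a1,z=.066,step=8):
    "closed fingers, jaw radial, sweep from angle a0 to a1"
    effector.clamp(10)
    r.goto(pol(a0,.2),[180,0,a0-90]); r.movel(pol(a0,z),.15)
    n=int(np.ceil(abs(a1-a0)/step))
    for a in np.linspace(a0,a1,n+1)[1:]: r.movel(pol(a,z),.10,rot=[180,0,a-90])
    r.movel(pol(a1-np.sign(a1-a0)*2,z),.05); r.movel(pol(a1-np.sign(a1-a0)*2,.2),.2); print("F",r.get_obs()["contact_force"].round(1),"clock",r.get_obs()["clock"])
E
python3 - <<'E'
from h import *
push(130,173)
r.goto([.40,-.1,.3],[180,0,40]); s=shot("top","top1")
w=shot("wrist","w3")
t=s["img"]; a=cv2.resize(t[95:250,285:445],None,fx=2.6,fy=2.6,interpolation=cv2.INTER_CUBIC)
z=np.zeros((403,416+384,3),np.uint8); z[:,:416]=a[:403]; q=cv2.resize(w["img"],(384,288)); z[:288,416:]=q; cv2.imwrite("pics/c3.png",z)
E
```

```text
F [-1.1 -0.6  0. ] clock 10.6917
```

View pics/c3.png

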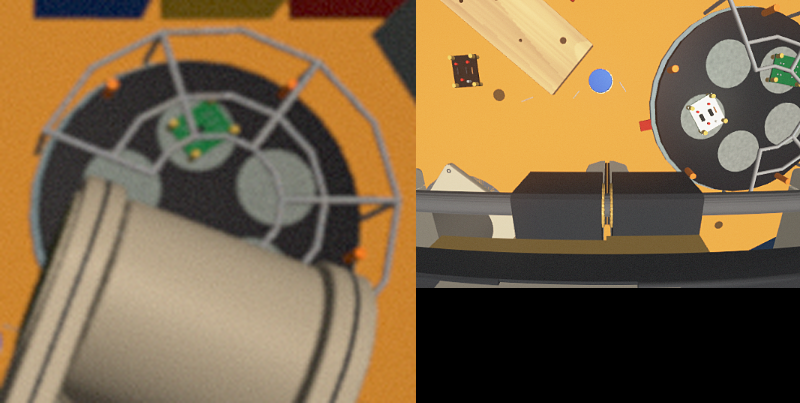

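```bash
cat >> h.py <<'E'
def lookat(p,yaw,z=.2,off=.065):
    a=np.radians(yaw); r.goto([p[0]-off*np.cos(a),p[1]-off*np.sin(a),z],[180,0,yaw]); r.pause(.3); return shot("wrist")
def standoffs(s,p,z,rad=.075,lo=(18,90,70),hi=(32,255,255)):
    "brass blobs near world p, as points at height z"
    hsv=cv2.cvtColor(s["img"],cv2.COLOR_BGR2HSV); m=cv2.inRange(hsv,lo,hi)
    n,_,st,ce=cv2.connectedComponentsWithStats(m); out=[]
    for i in range(1,n):
        if st[i,4]>=12:
            q=toplane(s,ce[i],z)[0]
            if np.hypot(*(q[:2]-p[:2]))<rad: out.append([*(q[:2]*1000).round(1),int(st[i,4]),*ce[i].round(0)])
    return out
def platerect(s,p,lo,hi,z,rad=.05):
    "min-area rectangle in world of coloured pixels within rad of p: centre, sizes, yaw of long side"
    hsv=cv2.cvtColor(s["img"],cv2.COLOR_BGR2HSV); m=cv2.inRange(hsv,lo,hi)
    m=cv2.morphologyEx(m,cv2.MORPH_OPEN,np.ones((3,3))); v,u=np.nonzero(m); Q=toplane(s,np.c_[u,v],z)[:,:2]
    Q=Q[np.hypot(*(Q-np.array(p)[:2]).T)<rad]; (c,(a,b),t)=cv2.minAreaRect((Q*1000).astype(np.float32))
    if a<b: a,b,t=b,a,t+90
    return np.array(c)/1000,(a,b),(t+90)%180-90
WH=((0,0,150),(180,50,255)); GR=((45,80,30),(85,255,255))
E
python3 - <<'E'
from h import *
p=np.array(pol(OPEN,.05,.09)); s=lookat(p,51)
c,sz,t=platerect(s,p,*WH,.044); print(c,sz,t)
for x in standoffs(s,p,.054): print(x)
i=s["img"].copy(); u=proj(s,[p])[0].astype(int); print(u)
y0,x0=max(u[1]-80,0),max(u[0]-100,0); cv2.imwrite("pics/c4.png",cv2.resize(i[y0:y0+160,x0:x0+200],None,fx=2.5,fy=2.5,interpolation=cv2.INTER_CUBIC));print(x0,y0,r.get_obs()["clock"])
E
```

```text
[ 0.52565497 -0.23049634] (81.39678192138672, 81.09632873535156) 7.7557783126831055
[np.float64(559.9), np.float64(-208.7), 63, np.float64(269.0), np.float64(79.0)]
[np.float64(520.1), np.float64(-196.2), 55, np.float64(228.0), np.float64(96.0)]
[np.float64(544.3), np.float64(-257.8), 52, np.float64(288.0), np.float64(131.0)]
[np.float64(504.5), np.float64(-245.3), 53, np.float64(248.0), np.float64(146.0)]
[254 118]
154 38 13.0
```

View pics/c4.png

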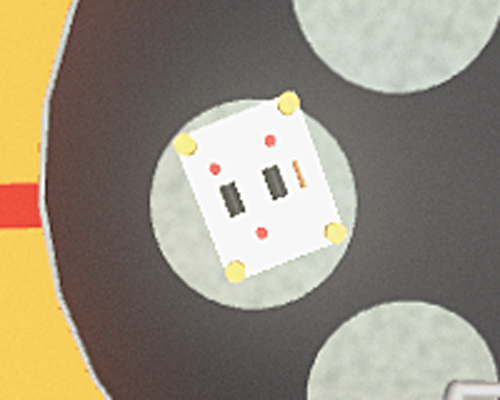

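```bash
cat >> h.py <<'E'
def board(s,p,z):
    P=np.array([x[:2] for x in standoffs(s,p,z)]); assert len(P)==4,P
    c=P.mean(0)/1000; o=P[0]; d=sorted(P[1:]-o,key=lambda v:np.hypot(*v)); L=d[1]; S=d[0]
    return c,np.hypot(*S),np.hypot(*L),(np.degrees(np.arctan2(L[1],L[0]))+90)%180-90
E
python3 - <<'E'
from h import *
p=np.array([.5322,-.2270]); effector.open_jaws(); s=lookat(p,-17.6)
c,S,L,t=board(s,p,.054); print("view2",c.round(4),S,L,t)
yaw=t-90
c=c.tolist()
r.goto([*c,.15],[180,0,yaw]); print(r.movel([*c,.060],.12,threshold=15))
effector.clamp(15); r.pause(.3); print(r.get_obs()["gripper_width"]*93)
r.movel([*c,.20],.15); print(r.get_obs()["gripper_width"]*93)
q=np.array([.6173,.1157]); s=lookat(q,90.7,z=.22); cv2.imwrite("pics/w5.png",s["img"])
import pickle; pickle.dump(dict(s),open("wf2.pkl","wb"))
u=proj(s,[[*q,.034]])[0]; print(u,r.get_obs()["clock"])
i=s["img"]; y0,x0=int(max(u[1]-110,0)),int(max(u[0]-130,0)); cv2.imwrite("pics/c5.png",cv2.resize(i[y0:y0+300,x0:x0+300],None,fx=2,fy=2,interpolation=cv2.INTER_CUBIC));print(x0,y0)
E
```

```text
Traceback (most recent call last):
  File "h.py", line 50, in board
    P=np.array([x[:2] for x in standoffs(s,p,z)]); assert len(P)==4,P
                                                          ^^^^^^^^^
AssertionError: [[ 514.5 -157.3]
 [ 560.1 -208.5]
 [ 544.4 -258. ]
 [ 520.  -196.1]
 [ 504.5 -245.3]]
```

```bash
sed -i 's/rad=.075,lo=(18/rad=.045,lo=(18/' h.py
python3 - <<'E'
from h import *
p=np.array([.5322,-.2270]); s=shot("wrist")
c,S,L,t=board(s,p,.054); print("view2",c.round(4),S,L,t)
yaw=t-90
c=c.tolist()
r.goto([*c,.15],[180,0,yaw]); print(r.movel([*c,.060],.12,threshold=15))
effector.clamp(15); r.pause(.3); print(r.get_obs()["gripper_width"]*93)
r.movel([*c,.20],.15); print(r.get_obs()["gripper_width"]*93)
q=np.array([.6173,.1157]); s=lookat(q,90.7,z=.22); cv2.imwrite("pics/w5.png",s["img"])
import pickle; pickle.dump(dict(s),open("wf2.pkl","wb"))
u=proj(s,[[*q,.034]])[0]; print(u,r.get_obs()["clock"])
i=s["img"]; y0,x0=int(max(u[1]-110,0)),int(max(u[0]-130,0)); cv2.imwrite("pics/c5.png",cv2.resize(i[y0:y0+300,x0:x0+300],None,fx=2,fy=2,interpolation=cv2.INTER_CUBIC));print(x0,y0)
E
```

```text
view2 [ 0.5322 -0.2269] 41.97344398545349 51.834833847519945 72.36902703849023
False
59.480709514159976
59.40903650492433
[254.16978095 117.07581198] 21.0167
124 7
```

View pics/c5.png

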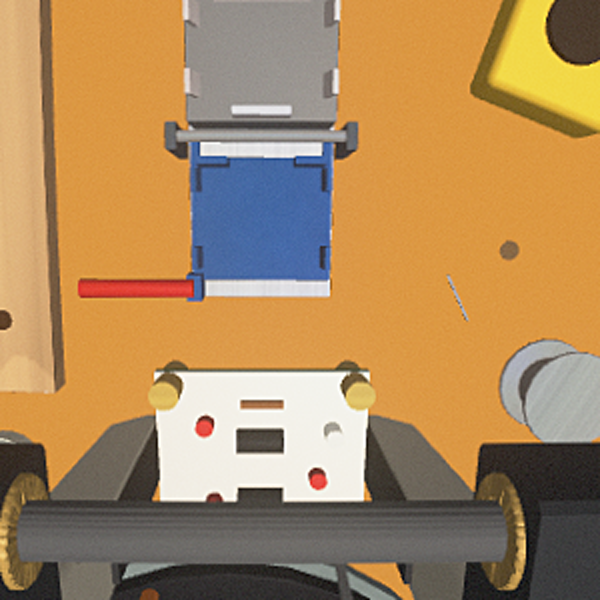

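Run:
```python
from h import *; import pickle
w=pickle.load(open("wf2.pkl","rb")); f=lambda L:[(124+x/2,7+y/2) for x,y in L]
P=lambda n,L,z:print(n,(toplane(w,f(L),z)[:,:2]*1000).round(1).tolist())
P("hinge",[(190,136),(335,136)],.047)
P("hinge post outer",[(164,138),(357,138)],.052)
P("peg ends",[(79,289),(188,288)],.047)
P("wall feet x",[(201,180),(324,180),(200,258),(324,258)],.034)
P("plate edges x",[(192,220),(331,220)],.034)
P("hinge wall foot y",[(260,164)],.034)
o=r.get_obs(); print(o["position"].round(4),o["tcp_rot"].round(2))
zp=o["position"][2]-.060+.044
P("held board front corners",[(156,371),(370,372)],zp)
```

```text
hinge [[580.9, 157.7], [655.0, 158.5]]
hinge post outer [[568.3, 156.0], [665.5, 157.1]]
peg ends [[519.5, 78.7], [578.8, 79.7]]
wall feet x [[585.1, 136.6], [651.4, 137.4], [584.1, 94.9], [652.8, 95.7]]
plate edges x [[580.0, 115.4], [655.9, 116.3]]
hinge wall foot y [[616.8, 145.3]]
[0.6181 0.0501 0.22  ] [180.     0.    90.63]
held board front corners [[588.8, 75.1], [648.5, 75.5]]
```

Run:
```python
from h import *
p=[.6175,.1159]
r.goto([*p,.13],[180,0,90.7]); r.movel([*p,.085],.1)
h=r.movel([*p,.0645],.03,threshold=5); o=r.get_obs(); print(h,o["position"].round(4),o["contact_force"].round(1))
```

```text
True [0.6169 0.1159 0.0641] [-1.2  0.6  5.1]
```

Run:
```python
from h import *
effector.open_jaws(); r.pause(.3); p=r.get_obs()["position"]
r.movel([p[0],p[1],.14],.12)
s=lookat([.6175,.1159],90.7,z=.2,off=.075)
for x in standoffs(s,np.array([.6175,.1159]),.058): print(x)
u=proj(s,[[.6175,.1159,.034]])[0].astype(int); y0,x0=max(u[1]-90,0),u[0]-110
cv2.imwrite("pics/c6.png",cv2.resize(s["img"][y0:y0+180,x0:x0+220],None,fx=2.5,fy=2.5,interpolation=cv2.INTER_CUBIC)); print(r.get_obs()["clock"])
```

```text
[np.float64(591.0), np.float64(136.8), 67, np.float64(227.0), np.float64(85.0)]
[np.float64(642.6), np.float64(137.4), 63, np.float64(283.0), np.float64(85.0)]
[np.float64(591.6), np.float64(95.1), 58, np.float64(228.0), np.float64(130.0)]
[np.float64(643.2), np.float64(95.7), 57, np.float64(282.0), np.float64(130.0)]
25.4583
```

View pics/c6.png

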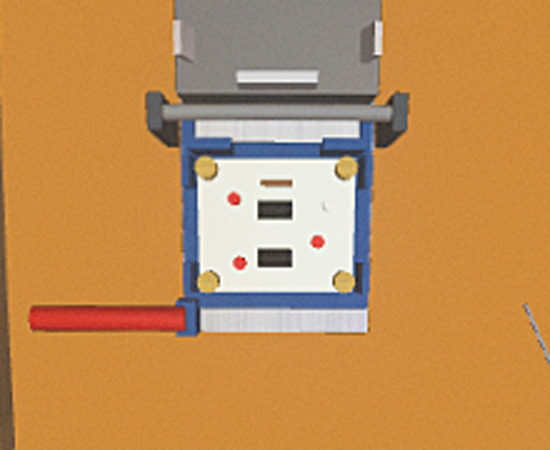

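```bash
cat >> h.py <<'E'
YW=.75
def pegp(th,R=.0785):
    a=np.radians(YW); yp=np.array([-np.sin(a),np.cos(a),0]); H=np.array([.542,.1569,.047+.006])
    t=np.radians(th); return (H-R*np.cos(t)*yp+R*np.sin(t)*np.array([0,0,1])).tolist()
def swing(t0,t1,v=.06,step=9):
    for t in np.linspace(t0,t1,int(np.ceil(abs(t1-t0)/step))+1)[1:]: r.movel(pegp(t),v)
    o=r.get_obs(); print(t1,o["position"].round(4),o["contact_force"].round(1),o["clock"],o["gripper_width"]*93)
E
python3 - <<'E'
from h import *
p=pegp(0); r.goto([p[0],p[1],.16],[180,0,YW]); r.movel(p,.1,threshold=15)
effector.clamp(15); r.pause(.2); o=r.get_obs(); print(o["gripper_width"]*93,o["contact_force"].round(1))
swing(0,45); swing(45,90); swing(90,126,.04); r.pause(.5); swing(126,172,.06); swing(172,180,.03)
shot("scene","s7"); shot("top","t7")
E
python3 - <<'E'
import cv2,numpy as np
a=cv2.imread("pics/s7.png")[170:260,240:360]; b=cv2.imread("pics/t7.png")[130:220,160:280]
cv2.imwrite("pics/c7.png",cv2.resize(np.hstack([a,b]),None,fx=3.3,fy=3.3,interpolation=cv2.INTER_CUBIC))
E
```

```text
9.581591863131361 [ 0.7  4.7 -0.5]
45 [0.5429 0.0999 0.1092] [-4.  -8.6  8. ] 31.375 9.471010038104763
90 [0.5429 0.1574 0.1324] [0.9 1.4 7.2] 33.1667 9.314062388960847
126 [0.5416 0.2035 0.1158] [ 7.7 -0.3 -0.8] 35.0 9.165463675650686
172 [0.5405 0.2349 0.0616] [ 6.6 -1.6 -2.4] 37.45 9.287986855954623
180 [0.541  0.2353 0.0531] [-0.3 -6.2 12.2] 37.9667 9.272666383343411
```

View pics/c7.png

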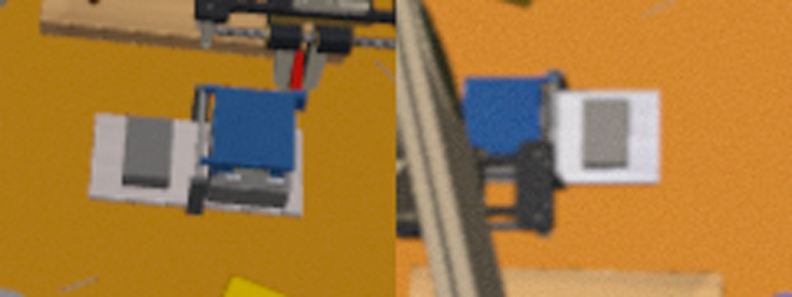

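Run:
```python
from h import *
swing(180,165,.03); swing(165,90); swing(90,10); swing(10,-1,.03)
effector.open_jaws(); r.pause(.2); p=r.get_obs()["position"]; r.movel([p[0],p[1],.16],.15)
n=np.array([.617,.1999]); s=lookat(n,90.7,z=.2,off=.085)
for x in standoffs(s,n,.058): print(x)
u=proj(s,[[.617,.16,.034]])[0].astype(int); y0,x0=max(u[1]-120,0),u[0]-110
cv2.imwrite("pics/c8.png",cv2.resize(s["img"][y0:y0+220,x0:x0+220],None,fx=2.4,fy=2.4,interpolation=cv2.INTER_CUBIC)); print(r.get_obs()["clock"])
```

```text
165 [0.5406 0.2331 0.072 ] [ 5.2 -1.3 -2.1] 39.05 9.353875228081144
90 [0.5416 0.1567 0.132 ] [-3.7 -0.7 12.1] 42.125 9.614281216809283
10 [0.5435 0.0799 0.0669] [ 1.2  5.4 -3.4] 45.275 9.17147820907672
-1 [0.5441 0.079  0.0535] [-4.1  5.2  7.9] 46.075 9.21618370544077
[np.float64(589.8), np.float64(222.7), 66, np.float64(225.0), np.float64(70.0)]
[np.float64(641.5), np.float64(222.7), 69, np.float64(281.0), np.float64(71.0)]
[np.float64(589.8), np.float64(180.7), 61, np.float64(225.0), np.float64(117.0)]
[np.float64(641.7), np.float64(181.0), 60, np.float64(280.0), np.float64(117.0)]
50.225
```

View pics/c8.png

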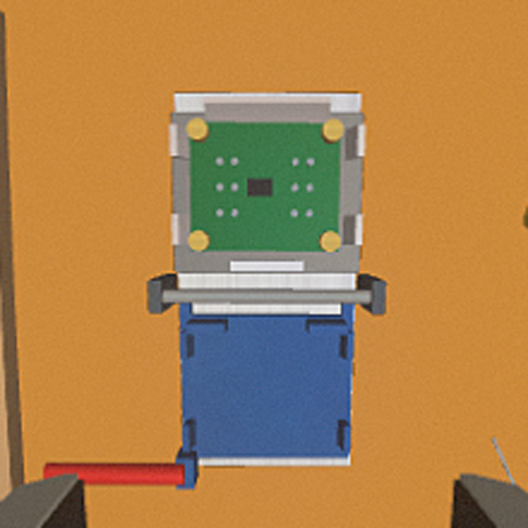

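Run:
```python
from h import *
r.movel([.55,.05,.25],.3)
push(96,198)
push(120,173.4)
r.goto([.40,-.05,.3],[180,0,50]); s=lookat(pol(OPEN,.05,.09),51,z=.22)
p=np.array(pol(OPEN,.05,.09))
for x in standoffs(s,p,.054): print(x)
hsv=cv2.cvtColor(s["img"],cv2.COLOR_BGR2HSV); u=proj(s,[p])[0].astype(int); print(u)
y0,x0=max(u[1]-110,0),max(u[0]-150,0); cv2.imwrite("pics/c9.png",cv2.resize(s["img"][y0:y0+220,x0:x0+300],None,fx=2,fy=2,interpolation=cv2.INTER_CUBIC)); print(x0,y0,r.get_obs()["clock"])
```

```text
F [-0.4  0.3 -2. ] clock 60.3917
F [ 0.1  0.7 -0.4] clock 66.9
[np.float64(556.4), np.float64(-223.4), 52, np.float64(274.0), np.float64(95.0)]
[np.float64(515.2), np.float64(-217.3), 48, np.float64(239.0), np.float64(117.0)]
[np.float64(507.6), np.float64(-268.5), 51, np.float64(264.0), np.float64(160.0)]
[254 118]
104 8 69.1917
```

View pics/c9.png

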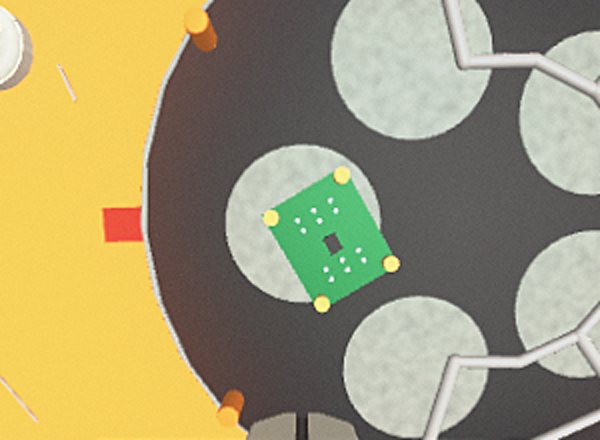

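```bash
python3 - <<'E'
from h import *
effector.open_jaws(); p=np.array([.532,-.246]); s=lookat(p,-8.4)
c,S,L,t=board(s,p,.054); print(c.round(4),S,L,t)
yaw=t-90 if t>0 else t+90; c=c.tolist()
r.goto([*c,.15],[180,0,yaw]); print(r.movel([*c,.060],.12,threshold=15))
effector.clamp(15); r.pause(.3); print(r.get_obs()["gripper_width"]*93)
r.movel([*c,.20],.15); print(r.get_obs()["gripper_width"]*93)
q=[.433,.13]; r.goto([*q,.15],[180,0,0]); r.movel([*q,.07],.12); print(r.movel([*q,.0505],.03,threshold=5),r.get_obs()["position"])
effector.open_jaws(); r.pause(.3); r.movel([*q,.2],.15)
r.goto([.25,-.45,.3],[180,0,20]); s=shot("top","t10"); shot("scene","s10"); print(r.get_obs()["clock"])
E
python3 - <<'E'
import cv2,numpy as np
a=cv2.imread("pics/t10.png")[100:320,150:450]
cv2.imwrite("pics/c10.png",cv2.resize(a,None,fx=2.6,fy=2.6,interpolation=cv2.INTER_CUBIC))
E
```

```text
[ 0.5321 -0.246 ] 41.76278247435145 51.6047478435851 81.97980994088721
False
59.594695040088496
59.47392191713023
True [0.43241463 0.12991339 0.05006522]
82.8
```

View pics/c10.png

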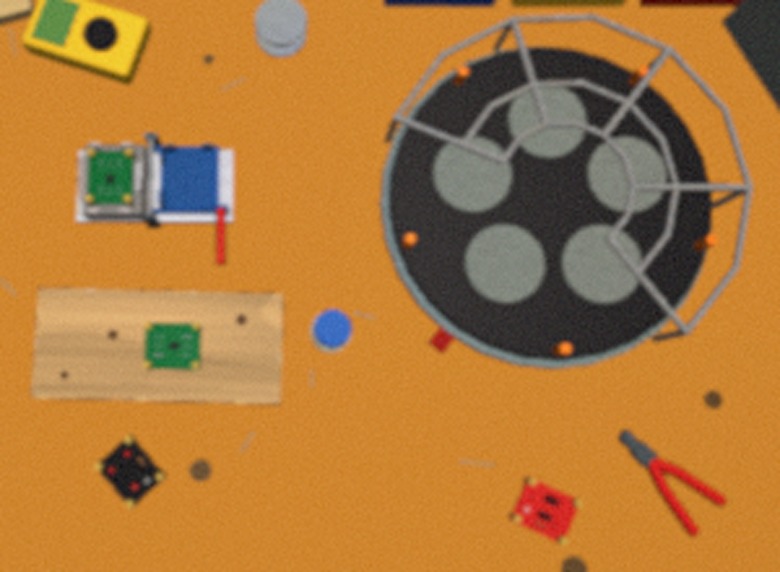

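Run:
```python
from h import *
for n in ("top0","t10","scene0","s10"):
    hsv=cv2.cvtColor(cv2.imread(f"pics/{n}.png"),cv2.COLOR_BGR2HSV); m=cv2.inRange(hsv,(0,150,80),(5,255,255))
    k=np.zeros_like(m); x0,y0,x1,y1=(225,175,250,210) if n[0]=="t" else (262,170,290,205)
    k[y0:y1,x0:x1]=m[y0:y1,x0:x1]; v,u=np.nonzero(k); print(n,u.mean().round(2),v.mean().round(2),len(u))
d=cv2.absdiff(cv2.imread("pics/top0.png"),cv2.imread("pics/t10.png")).max(2); d=cv2.medianBlur((d>60).astype(np.uint8),3)
_,_,st,_=cv2.connectedComponentsWithStats(d); print([x.tolist() for x in st[1:] if x[4]>8])
r.sign_off()
```

```text
top0 234.5 191.47 36
t10 234.5 191.0 38
scene0 273.4 187.86 42
s10 273.42 188.0 43
[[326, 126, 5, 4, 16], [358, 134, 29, 14, 212], [330, 138, 8, 10, 27], [334, 140, 13, 17, 120], [387, 143, 8, 14, 59], [306, 149, 5, 5, 21], [358, 149, 8, 11, 67], [369, 150, 11, 15, 80], [379, 155, 6, 4, 15], [393, 155, 13, 15, 141], [317, 156, 31, 41, 797], [346, 157, 8, 7, 39], [184, 159, 17, 19, 305], [377, 167, 14, 9, 86], [400, 174, 4, 3, 9], [377, 178, 12, 9, 67], [390, 179, 16, 19, 179], [329, 187, 26, 29, 321], [305, 189, 6, 6, 30], [369, 188, 26, 28, 316], [421, 190, 3, 4, 9], [350, 192, 23, 30, 324], [324, 217, 6, 5, 24], [397, 222, 5, 6, 24], [206, 224, 21, 18, 347], [364, 231, 7, 6, 32], [456, 301, 56, 56, 1226], [501, 316, 10, 7, 40], [257, 334, 16, 16, 133], [265, 354, 36, 30, 507], [174, 363, 20, 21, 220], [453, 373, 9, 11, 72]]
the job is handed in; nothing more can be done
```

The carousel is empty and the job is handed in, at about 83 s of the 210 s allowed. There were two boards on it, one white face up and one green face up.

- **White board:** I turned its bay to the opening, lifted it out and seated it in the blue pocket. I swung the flipper fully over, then back open. The board now lies green face up in the grey nest. The wrist view put its standoffs 51.8 × 42 mm apart at seated height, so it is flat and fully down.
- **Green board:** I turned it to the opening. It sat off-centre in its bay, so I measured it again before gripping it. It now lies flat and green face up on the wooden block.

**Last checks:**
- The final top view shows all five bays empty.
- The flipper's red peg is back where it started, within about half a pixel in both camera views.
- Comparing the first and last top pictures, everything that changed on the bench was the carousel, the nest and the block. The other differences were low in the picture and towards its right edge, where the arm itself had moved. The bystanders and the red and black look-alikes did not move.

No check failed or disagreed.

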